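# Work a jammed seedling cell out of the ejector stand

### The arm

A 6-joint arm with a two-finger parallel gripper is mounted at the origin on the work surface. World frame = base frame: x ahead of the robot, y to its left, z up, the work surface at z = 0. Lengths are in m, angles in degrees, forces in N, time in s.
With the tool pointing down it reaches from about 0.4 to 0.825 m from the base axis. Payload 7 kg.
Tool frame: the origin (TCP) lies between the finger pads; the fingertips stand 19 mm ahead of it and the grasp point (between the pads) is the TCP (r.finger_overhang is the distance from the TCP to the fingertips, in m); z points along the fingers, y is the direction in which the jaws open and shut (so a half turn about z gives the same grasp; the last joint's range is limited). The gripper opens to 88 mm and grips with 3 to 60 N. Pads are 19 mm wide; open, the fingers measure 130 mm over their backs; the gripper's body (78 mm by 193 mm) begins 47 mm behind the grasp point.
Start: joints at [83.715, 20.546, 0.682, 0, -70.136, -16.507], TCP at [0.261, 0.622, 0.246] pointing down, gripper open.
Joint ranges: [-176.03, 176.03], [-82.01, 121.73], [-58.28, 71.71], [-173.87, 95.51], [-174.79, -0.11], [-173.66, 173.66]. Speed limits (degrees/s): [136.94, 136.94, 172.46, 180, 180, 180].

### API

Orientations are given as [roll, pitch, yaw] about the fixed x, y, z axes, in that order (R = Rz(yaw) Ry(pitch) Rx(roll)).
In Python, from plant import r, optics gives the robot as it stands. The module is installed in compiled form; this text tells all that it offers.
- The arm moves only by the tool step_arm, never from a script. Its argument "increments" is a list of rows, each an object of numbers: "tx", "ty", "tz": the shift along the world's x, y, z in mm; "ax", "ay", "az": the turn, a rotation vector about the world's x, y, z in degrees; "claw": the gripper command: -1 is shut, 1 is fully open, values between are in proportion. In form: [{"tx": .., "ty": .., "tz": .., "ax": .., "ay": .., "az": .., "claw": ..}, ...]. A call has 1 to 12 rows; each row shifts and turns the commanded pose from where the row before left it; what a row does not reach is not made up. A row lasts 1/10 s, in which the tool goes at most 50 mm and 8.59 degrees, less where a joint would pass 70% of its speed; a pose out of reach is approached as far as the arm can. A call with a gripper value outside its range is refused whole. The fingers move at their own pace and stop on an object; "newtons" is the grip in N (left out, the last holds). Time passes only in rows, so rows that do not move let the fingers close. It gives the time, the measured TCP pose, the force and the opening at its end, in the units of the state.
- r.get_state(): the state, without advancing time (a new reading comes with each control period).
- optics.capture(name): name is "scene" or "top"; returns a dict with "image" (384x512x3 uint8, blue, green, red), "depth" (384x512 float32, m along the optical axis (not along the pixel's ray), 0 where there is no reading), "fx", "fy", "cx", "cy" (pixels), "distortion" ([k1, k2, p1, p2, k3] as OpenCV has them; the pictures are not rectified), "R" (3x3) and "t" (3): a world point X has camera coordinates R X + t. Camera axes: x right, y down, z forward; pixel columns grow to the right and rows downward; lengths in m; the calibration is good to about 2 mm. A picture is of the moment at which its call begins.
- r.close_job(): hands the job in, once; it reports no verdict.
The state is a dict: "time_s": time; "joints": joint angles; "qd": joint speeds; "joint_torque": joint torques, N m; "tcp_pos": TCP position; "eef_rot": TCP orientation; "contact_force": force on the tool from outside, world axes, zero at the start; "moment": the same for the moment, N m; "gripper_width": finger opening in m.
Only numpy, scipy, OpenCV 4.12 (cv2) and the standard library are available. Lean on these libraries where they do the work, as an engineer would, in place of code of your own. Each camera call takes 0.05 s, during which the arm holds its last target. There are 200 camera calls.

### The job

The middle cell in the ejector stand is sunk flush and jammed between its spring clips: pull the stand's lever towards you through its full stroke so that the pin pushes the cell up, then ease the lever all the way back home under control, never letting it fly. Then grip the cell by its rim and rock it from side to side across the row, towards you and away from you, working it up little by little until it comes free; a straight tug only picks up the stand, which stands loose on its two dowels and must not be lifted off its plate. Finish while holding the cell upright and still just above its pocket, its foot one or two finger widths clear of the deck for the roots to be looked at, with the two neighbouring cells and everything else on the bench left where they are.

Things in the scene. Friction and masses are not known exactly. Their poses are not given: they have to be found in the camera images.
- cell: the middle of three equal dark plastic propagation cells in the stand, 75 mm tall, 80 to 150 g, with a grafted seedling (36 mm tall, soft, not felt by the gripper) on top. Rim 44 x 44 mm over its top 12 mm; body below 34 mm along x, 40 mm along y. Origin: centre of the foot; z up, axes as bench_plate. Starts sunk, rim flush with the deck in a 1.5 mm gap, so it cannot be gripped
- cell_top (a point): centre of the cell's top, level with the rim's upper edge, 75 mm above the foot. After the lever stroke it stands about 32 mm above the deck, and the cell stays up by itself
- bench_plate: steel plate 210 x 270 x 10 mm fixed to the bench, with two dowels that locate the ejector stand (aluminium foot and uprights, grey plastic deck 150 x 210 mm). Origin under the plate's centre, below the middle pocket; x away from the robot, across the row; y along the row of three cells (pitch 66 mm); z up. The lever is at its -y end
- stand (a joint): how far the stand is lifted off its plate, m; 0 when properly down. It can only move up and down. It weighs about 23 N with what it carries, less than the 28 to 39 N with which the clips hold the cell against a straight pull
- pocket (a point): centre of the middle pocket's square mouth (47 x 47 mm) in the upper face of the deck, 150 mm above the bench; axes as bench_plate
- clips (a point): point midway between the two steel spring clips, 35 mm below the deck. They press on the cell's -y and +y faces, 28 to 42 mm below the deck. The raised cell can be tilted about this point and the y axis by 0.17 rad each way. It slides up past the clips only while being tilted, 2 to 5 mm a swing, and is free when its foot is higher than 28 mm below the deck
- lever (a joint): ejector lever, rad: 0 at rest (leaning 0.45 rad away from the robot), 0.9 at the end of its stroke (leaning 0.45 rad towards the robot). A spring pulls it back to 0; at the grip it takes 3 N at the start and up to about 18 N at the end. The ejector pin rises 40 mm per rad
- lever_grip (a point): middle of the lever's black rubber hand grip, a round bar 22 mm thick and 82 mm long lying along y; the lever's flat steel arm is 42 mm from it towards +y. 204 mm above the bench at rest; it swings on a circle of 160 mm radius about lever_pivot, 16 mm higher at mid stroke
- lever_pivot (a point): point on the axis of the lever's shaft (along y), abreast of lever_grip, 60 mm above the bench
- cell_left: neighbouring cell in the +y pocket, same as the middle one, resting flush; origin at the centre of its foot; leave alone
- cell_right: neighbouring cell in the -y pocket, same as the middle one, resting flush; origin at the centre of its foot; leave alone
- clip_tub: round clear plastic tub of grafting clips, 92 mm across, 45 mm tall; origin under its centre; leave alone
- mist_bottle: white plastic bottle, 64 mm across, 170 mm tall; origin under its centre; leave alone
- dibber: turned wooden dibber, 138 mm long, lying on the bench; origin under its middle; leave alone
- label_pack: bundle of white plant labels, 105 x 16 x 15 mm, lying flat; origin under its middle; leave alone
- empty_pot: empty dark square pot, 64 mm wide, 60 mm tall; origin under its centre; leave alone

How it is judged:
By the outcome, as a careful person would: the job done as asked, in the order asked, and still so for the second after the job is handed in, while the arm keeps its last pose, push and grip.
It also fails if it takes over 67 s, if anything falls off the work surface, if the arm or the gripper's body presses on something with over 40 N, if the wrist force passes 120 N, or if a joint passes its speed limit or range.

## Working session

There is one attempt and no reset: what is moved stays moved. The work goes in short steps, Python scripts to look and compute and a tool call to move; the robot and the scene stay as the last step left them, time stands still between calls to the robot, and variables do not carry over. Pictures are saved under pics/ and viewed, about 8 in all and at most 12, crops included, and the job is handed in when it is done.

Besides the shell and the picture viewer there is one more tool, called after "Request:" as name([rows], argument=value, ...), one row to a line, values as JSON. step_arm: Moves the arm, as the interface text tells. Its arguments: {"type":"object","properties":{"increments":{"type":"array","items":{"type":"object","properties":{"tx":{"type":"number"},"ty":{"type":"number"},"tz":{"type":"number"},"ax":{"type":"number"},"ay":{"type":"number"},"az":{"type":"number"},"claw":{"type":"number"}}}},"newtons":{"type":"number"}},"required":["increments"]}

```bash
mkdir -p pics; cat > h.py <<'E'
import numpy as np, cv2, pickle
from plant import r, optics
def snap(n,f):
    c=optics.capture(n); cv2.imwrite(f'pics/{f}.png',c['image']); pickle.dump(c,open(f'pics/{f}.pkl','wb')); return c
def world(c):
    h,w=c['depth'].shape
    u,v=np.meshgrid(np.arange(w),np.arange(h))
    p=np.stack([u,v],-1).reshape(-1,1,2).astype(np.float64)
    K=np.array([[c['fx'],0,c['cx']],[0,c['fy'],c['cy']],[0,0,1.]])
    q=cv2.undistortPoints(p,K,np.array(c['distortion'],float)).reshape(h,w,2)
    d=c['depth'][...,None]
    P=np.concatenate([q*d,d],-1)
    W=(P-np.array(c['t']).ravel())@np.array(c['R'])
    W[c['depth']<=0]=np.nan
    return W
E
python3 - <<'E'
from h import *
a=snap('scene','s1');b=snap('top','t1')
for c in(a,b): print(c['fx'],-np.array(c['R']).T@np.array(c['t']).ravel(), np.array(c['R'])[2])
cv2.imwrite('pics/b1.png',np.vstack([a['image'],b['image']])[:, :] if 0 else cv2.resize(np.hstack([a['image'],b['image']]),(800,300)))
print(r.get_state())
E
```

```text
360.88850164213136 [ 1.07513875 -0.64622955  0.8619083 ] [-0.505937    0.58406563 -0.63474018]
412.0306853747845 [0.28647662 0.00990949 1.32253877] [ 0.19601707 -0.00541643 -0.98058552]
{'time_s': 0.1, 'joints': array([ 8.37137721e+01,  2.05872373e+01,  6.38835061e-01, -1.86133902e-02,
       -7.01353822e+01, -1.65065929e+01]), 'qd': array([ 0.07807724, -0.00425231,  0.11738428,  0.07940877, -0.05765812,
       -0.01498259]), 'joint_torque': array([-1.07988468e-03, -5.84162164e+01,  2.93750489e+01,  7.01557875e+00,
        1.01015886e-02, -5.26879387e-05]), 'tcp_pos': array([0.26135718, 0.62190223, 0.24471323]), 'eef_rot': array([ 1.79914696e+02, -7.03005463e-03, -2.27991532e+01]), 'contact_force': array([-0.04673311, -0.09045387,  0.25737103]), 'moment': array([-0.01765032,  0.00086156,  0.06790554]), 'gripper_width': 0.08770151339324951}
```

View pics/t1.png

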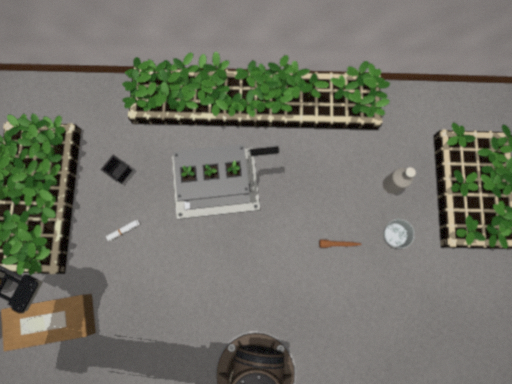

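View pics/s1.png

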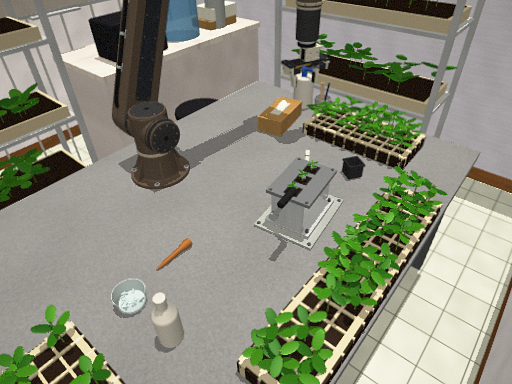

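The top view shows the stand at about (212,180), with three seedlings at (188,171), (211,171) and (234,168). The black lever grip is at (264,151). In the scene view the lever is on the near side, with the grip at (290,195).

```bash
python3 - <<'E'
from h import *
c=pickle.load(open('pics/t1.pkl','rb')); W=world(c); im=c['image'].astype(int)
reg=np.zeros(im.shape[:2],bool); reg[135:222,165:290]=1
z=W[...,2]
d=reg&(abs(z-.15)<.006)
n,l,s,_=cv2.connectedComponentsWithStats(d.astype(np.uint8)); k=1+s[1:,4].argmax(); d=l==k
P=W[d]; print('deck n',d.sum(),np.median(P[:,2])); R=cv2.minAreaRect((P[:,:2]*1000).astype(np.float32)); print('deck rect',R, cv2.boxPoints(R))
p=reg&(abs(z-.01)<.004); R=cv2.minAreaRect((W[p][:,:2]*1000).astype(np.float32)); print('plate',R)
g=reg&(im.max(-1)<60)&(z>.18)&(z<.24)
g[:, :245]=0
P=W[g]; print('grip',g.sum(),P.min(0),P.max(0),np.median(P,0)); R=cv2.minAreaRect((P[:,:2]*1000).astype(np.float32)); print(R)
v=reg&(im[...,1]>im[...,2]+25)&(im[...,1]>im[...,0]+25)&(z>.145)
n,l,s,ct=cv2.connectedComponentsWithStats(v.astype(np.uint8))
for i in range(1,n):
  if s[i,4]>8: print('seed',ct[i],s[i,4],np.nanmean(W[l==i],0),np.nanmax(W[l==i][:,2]))
w=np.zeros_like(reg);w[200:212,178:194]=1
print('white',np.nanmax(z[w]), W[206,186])
crop=c['image'][130:225,160:295]; cv2.imwrite('pics/c1.png',cv2.resize(crop,None,fx=5.5,fy=5.5,interpolation=cv2.INTER_CUBIC))
E
```

```text
deck n 3180 0.14955666792425049
deck rect ((581.0180053710938, 143.89479064941406), (151.79396057128906, 210.29469299316406), 7.696021556854248) [[491.7236   237.9311  ]
 [519.88574   29.530632]
 [670.3124    49.858475]
 [642.15027  258.25894 ]]
plate ((593.7842407226562, 105.76107788085938), (272.7933044433594, 400.3082275390625), 2.1442649364471436)
grip 163 [ 0.61799653 -0.04899494  0.20342977] [0.64319268 0.02675785 0.22073456] [ 0.62884363 -0.00986062  0.21315481]
((630.5291137695312, -10.527706146240234), (19.1220703125, 76.13489532470703), 7.034704685211182)
seed [233.8 167.5] 70 [0.59020427 0.07564643 0.1707146 ] 0.181785500788946
seed [209.46428571 170.32142857] 56 [0.57976586 0.14523922 0.17201397] 0.18197679625757932
seed [187.1        170.84285714] 70 [0.57715103 0.20972557 0.1700572 ] 0.18055702640844068
white 0.1507153502261234 [0.49906378 0.23279188 0.02000953]
```

View pics/c1.png

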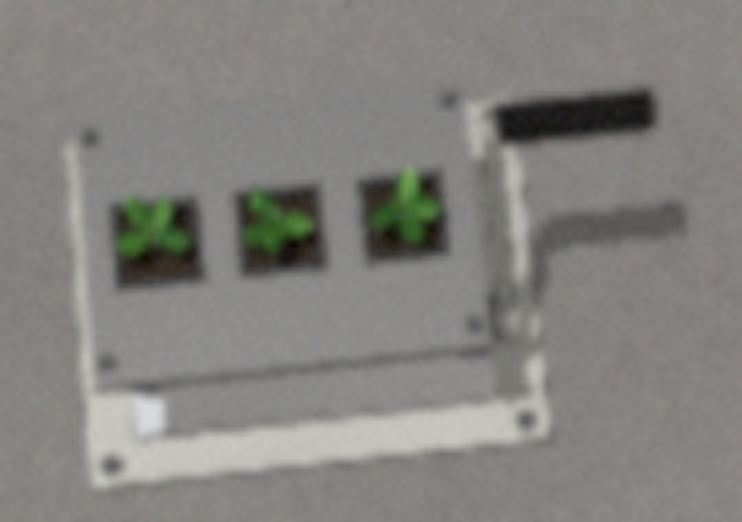

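Request:
step_arm([
  {"tz": 30, "claw": 1},
  {"tz": 40},
  {"tx": 12, "ty": -20, "tz": 15, "az": -6},
  {"tx": 23, "ty": -40, "az": -8},
  {"tx": 23, "ty": -40, "az": -8},
  {"tx": 23, "ty": -40, "az": -8},
  {"tx": 23, "ty": -40, "az": -8},
  {"tx": 23, "ty": -40, "az": -8},
  {"tx": 23, "ty": -40, "az": -8},
  {"tx": 23, "ty": -40, "az": -5.5},
  {"tx": 23, "ty": -40},
  {"tx": 23, "ty": -40},
])

```text
$.increments[0]: bad value
```

Request:
step_arm([
  {"tx": 23, "ty": -40},
  {"tx": 23, "ty": -40},
  {"tx": 23, "ty": -40},
  {"tx": 23, "ty": -40},
  {"tx": 23, "ty": -40},
  {"tx": 23, "ty": -40},
  {"tx": 23, "ty": -40},
  {},
  {},
])

```text
$.increments[0]: bad value
```

```bash
python3 - <<'E'
from h import *
c=pickle.load(open('pics/t1.pkl','rb'))
K=np.array([[c['fx'],0,c['cx']],[0,c['fy'],c['cy']],[0,0,1.]])
R=np.array(c['R']);t=np.array(c['t']).ravel();o=-R.T@t
for z,pts in((.15,[(158,243),(281,229),(404,216)]),(.204,[(500,122),(653,108)]),(.15,[(89,137),(450,99),(475,323),(108,362)])):
  for a,b in pts:
    q=cv2.undistortPoints(np.array([[[160+a/5.5-.4,130+b/5.5-.4]]]),K,np.array(c['distortion'],float)).ravel()
    d=R.T@np.array([*q,1]); print(z,(o+d*(z-o[2])/d[2])*1000)
print(r.get_state())
E
```

```text
0.15 [573.42952399 209.13405237 150.        ]
0.15 [582.6946947  144.11322505 150.        ]
0.15 [591.44494703  78.87213761 150.        ]
0.204 [628.40833068  28.13186697 204.        ]
0.204 [637.88597018 -50.37742544 204.        ]
0.15 [631.06178174 249.39905706 150.        ]
0.15 [657.1501353   56.30382665 150.        ]
0.15 [534.02226451  39.37350629 150.        ]
0.15 [508.38853272 231.85133325 150.        ]
{'time_s': 0.1, 'joints': array([ 8.37137721e+01,  2.05872373e+01,  6.38835061e-01, -1.86133902e-02,
       -7.01353822e+01, -1.65065929e+01]), 'qd': array([ 0.07807724, -0.00425231,  0.11738428,  0.07940877, -0.05765812,
       -0.01498259]), 'joint_torque': array([-1.07988468e-03, -5.84162164e+01,  2.93750489e+01,  7.01557875e+00,
        1.01015886e-02, -5.26879387e-05]), 'tcp_pos': array([0.26135718, 0.62190223, 0.24471323]), 'eef_rot': array([ 1.79914696e+02, -7.03005463e-03, -2.27991532e+01]), 'contact_force': array([-0.04673311, -0.09045387,  0.25737103]), 'moment': array([-0.01765032,  0.00086156,  0.06790554]), 'gripper_width': 0.08770151339324951}
```

Request:
step_arm([
  {"tx": 0, "ty": 0, "tz": 30, "ax": 0, "ay": 0, "az": 0, "claw": 1},
  {"tx": 0, "ty": 0, "tz": 40, "ax": 0, "ay": 0, "az": 0, "claw": 1},
  {"tx": 12, "ty": -20, "tz": 15, "ax": 0, "ay": 0, "az": -6, "claw": 1},
  {"tx": 23, "ty": -40, "tz": 0, "ax": 0, "ay": 0, "az": -8, "claw": 1},
  {"tx": 23, "ty": -40, "tz": 0, "ax": 0, "ay": 0, "az": -8, "claw": 1},
  {"tx": 23, "ty": -40, "tz": 0, "ax": 0, "ay": 0, "az": -8, "claw": 1},
  {"tx": 23, "ty": -40, "tz": 0, "ax": 0, "ay": 0, "az": -8, "claw": 1},
  {"tx": 23, "ty": -40, "tz": 0, "ax": 0, "ay": 0, "az": -8, "claw": 1},
  {"tx": 23, "ty": -40, "tz": 0, "ax": 0, "ay": 0, "az": -8, "claw": 1},
  {"tx": 23, "ty": -40, "tz": 0, "ax": 0, "ay": 0, "az": -5.5, "claw": 1},
  {"tx": 23, "ty": -40, "tz": 0, "ax": 0, "ay": 0, "az": 0, "claw": 1},
  {"tx": 23, "ty": -40, "tz": 0, "ax": 0, "ay": 0, "az": 0, "claw": 1},
], newtons=25)

```text
time_s: 1.3
tcp_pos: [0.4809, 0.2404, 0.3305]
eef_rot: [180.0, 0.0, -82.3]
contact_force: [1.0, 1.1, -0.5]
gripper_width: 0.0877
```

Request:
step_arm([
  {"tx": 22, "ty": -36, "tz": 0, "ax": 0, "ay": 0, "az": 0, "claw": 1},
  {"tx": 22, "ty": -36, "tz": 0, "ax": 0, "ay": 0, "az": 0, "claw": 1},
  {"tx": 22, "ty": -36, "tz": 0, "ax": 0, "ay": 0, "az": 0, "claw": 1},
  {"tx": 22, "ty": -36, "tz": 0, "ax": 0, "ay": 0, "az": 0, "claw": 1},
  {"tx": 22, "ty": -36, "tz": 0, "ax": 0, "ay": 0, "az": 0, "claw": 1},
  {"tx": 22, "ty": -36, "tz": 0, "ax": 0, "ay": 0, "az": 0, "claw": 1},
  {"tx": 20, "ty": -36, "tz": 0, "ax": 0, "ay": 0, "az": 0, "claw": 1},
  {"tx": 0, "ty": 0, "tz": -30, "ax": 0, "ay": 0, "az": 0, "claw": 1},
  {"tx": 0, "ty": 0, "tz": -30, "ax": 0, "ay": 0, "az": 0, "claw": 1},
  {"tx": 0, "ty": 0, "tz": 0, "ax": 0, "ay": 0, "az": 0, "claw": 1},
])

```text
time_s: 2.3
tcp_pos: [0.6301, -0.0104, 0.2656]
eef_rot: [179.5, 0.0, -82.4]
contact_force: [-0.5, 0.3, -0.5]
gripper_width: 0.0875
```

```bash
python3 - <<'E'
from h import *
c=snap('scene','s2'); 
print(r.get_state()['tcp_pos'])
cv2.imwrite('pics/c2.png',cv2.resize(c['image'][120:270,220:370],None,fx=4,fy=4,interpolation=cv2.INTER_CUBIC))
E
```

```text
[ 0.63139054 -0.01018723  0.26860799]
```

View pics/c2.png

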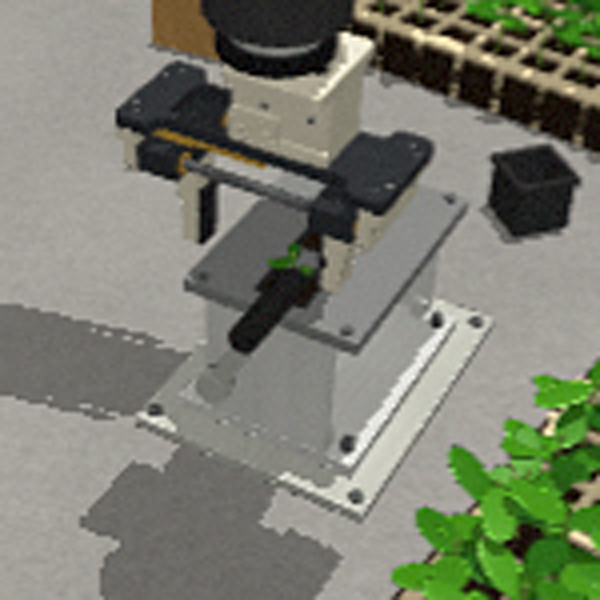

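The fingers straddle the bar (crop (200,210) and (335,260), bar at (260,320)), with the jaws opening along the stand's x.

Request:
step_arm([
  {"tx": 0, "ty": 0, "tz": -22, "ax": 0, "ay": 0, "az": 0, "claw": 1},
  {"tx": 0, "ty": 0, "tz": -22, "ax": 0, "ay": 0, "az": 0, "claw": 1},
  {"tx": 0, "ty": 0, "tz": -20, "ax": 0, "ay": 0, "az": 0, "claw": 1},
  {"tx": 0, "ty": 0, "tz": 0, "ax": 0, "ay": 0, "az": 0, "claw": 1},
  {"tx": 0, "ty": 0, "tz": 0, "ax": 0, "ay": 0, "az": 0, "claw": -0.2},
  {"tx": 0, "ty": 0, "tz": 0, "ax": 0, "ay": 0, "az": 0, "claw": -1},
  {"tx": 0, "ty": 0, "tz": 0, "ax": 0, "ay": 0, "az": 0, "claw": -1},
  {"tx": 0, "ty": 0, "tz": 0, "ax": 0, "ay": 0, "az": 0, "claw": -1},
  {"tx": 0, "ty": 0, "tz": 0, "ax": 0, "ay": 0, "az": 0, "claw": -1},
  {"tx": 0, "ty": 0, "tz": 0, "ax": 0, "ay": 0, "az": 0, "claw": -1},
  {"tx": 0, "ty": 0, "tz": 0, "ax": 0, "ay": 0, "az": 0, "claw": -1},
], newtons=30)

```text
time_s: 3.45
tcp_pos: [0.6325, -0.0098, 0.2066]
eef_rot: [180.0, -0.0, -82.3]
contact_force: [0.0, -0.1, 0.5]
gripper_width: 0.0369
```

```bash
python3 - <<'E'
from plant import r
s=r.get_state();print({k:s[k].round(4) for k in('tcp_pos','eef_rot','contact_force','moment')},s['gripper_width'])
E
```

```text
{'tcp_pos': array([ 0.6325, -0.0098,  0.2066]), 'eef_rot': array([ 1.799997e+02, -1.600000e-03, -8.229510e+01]), 'contact_force': array([ 0.0312, -0.1282,  0.455 ]), 'moment': array([ 0.1465, -0.0649, -0.0301])} 0.03693451802788252
```

Request:
step_arm([
  {"tx": 0, "ty": 0, "tz": 0, "ax": 0, "ay": 0, "az": 0, "claw": -1},
  {"tx": 0, "ty": 0, "tz": 0, "ax": 0, "ay": 0, "az": 0, "claw": -1},
  {"tx": 0, "ty": 0, "tz": 0, "ax": 0, "ay": 0, "az": 0, "claw": -1},
  {"tx": 0, "ty": 0, "tz": 0, "ax": 0, "ay": 0, "az": 0, "claw": -1},
  {"tx": 0, "ty": 0, "tz": 0, "ax": 0, "ay": 0, "az": 0, "claw": -1},
], newtons=30)

```text
time_s: 3.95
tcp_pos: [0.6333, -0.0096, 0.207]
eef_rot: [-179.9, -0.0, -82.3]
contact_force: [4.8, 0.0, 0.6]
gripper_width: 0.0212
```

Request:
step_arm([
  {"tx": -10.9, "ty": -1.5, "tz": 4.8, "ax": 0, "ay": 0, "az": 0, "claw": -1},
  {"tx": -11.2, "ty": -1.5, "tz": 4, "ax": 0, "ay": 0, "az": 0, "claw": -1},
  {"tx": -11.5, "ty": -1.6, "tz": 3.1, "ax": 0, "ay": 0, "az": 0, "claw": -1},
  {"tx": -11.7, "ty": -1.6, "tz": 2.2, "ax": 0, "ay": 0, "az": 0, "claw": -1},
  {"tx": -11.8, "ty": -1.6, "tz": 1.3, "ax": 0, "ay": 0, "az": 0, "claw": -1},
  {"tx": -11.9, "ty": -1.6, "tz": 0.4, "ax": 0, "ay": 0, "az": 0, "claw": -1},
], newtons=30)

```text
time_s: 4.55
tcp_pos: [0.57, -0.0181, 0.2264]
eef_rot: [-179.1, -0.0, -82.2]
contact_force: [18.1, 1.5, 6.9]
gripper_width: 0.0213
```

Request:
step_arm([
  {"tx": -11.9, "ty": -1.6, "tz": -0.4, "ax": 0, "ay": 0, "az": 0, "claw": -1},
  {"tx": -11.8, "ty": -1.6, "tz": -1.3, "ax": 0, "ay": 0, "az": 0, "claw": -1},
  {"tx": -11.7, "ty": -1.6, "tz": -2.2, "ax": 0, "ay": 0, "az": 0, "claw": -1},
  {"tx": -11.5, "ty": -1.6, "tz": -3.1, "ax": 0, "ay": 0, "az": 0, "claw": -1},
  {"tx": -11.2, "ty": -1.5, "tz": -4.0, "ax": 0, "ay": 0, "az": 0, "claw": -1},
  {"tx": -10.9, "ty": -1.5, "tz": -4.8, "ax": 0, "ay": 0, "az": 0, "claw": -1},
  {"tx": 0, "ty": 0, "tz": 0, "ax": 0, "ay": 0, "az": 0, "claw": -1},
  {"tx": 0, "ty": 0, "tz": 0, "ax": 0, "ay": 0, "az": 0, "claw": -1},
], newtons=30)

```text
time_s: 5.35
tcp_pos: [0.5003, -0.0272, 0.2112]
eef_rot: [-179.2, 0.0, -82.2]
contact_force: [9.0, 3.8, 15.3]
gripper_width: 0.0211
```

```bash
python3 - <<'E'
from h import *
c=snap('scene','s3'); s=r.get_state(); print(s['tcp_pos'],s['contact_force'],s['moment'])
cv2.imwrite('pics/c3.png',cv2.resize(c['image'][120:270,220:370],None,fx=4,fy=4,interpolation=cv2.INTER_CUBIC))
E
```

```text
[ 0.50030647 -0.02720469  0.21123593] [10.26415456  2.91041348 15.3817567 ] [ 1.26378251 -4.02265979  0.0093065 ]
```

View pics/c3.png

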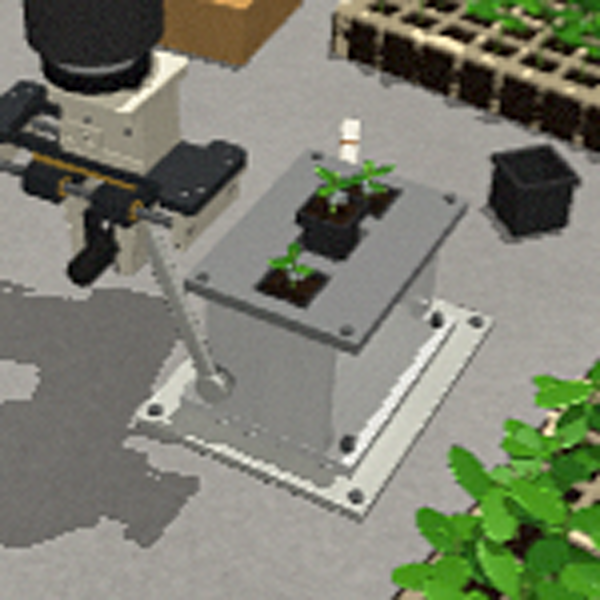

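The lever leans towards the robot and the middle cell stands raised at crop (330,230). The pull came about 5 mm short of the full stroke, so I'll press on to the stop.

Request:
step_arm([
  {"tx": -4, "ty": -0.5, "tz": -2, "ax": 0, "ay": 0, "az": 0, "claw": -1},
  {"tx": -4, "ty": -0.5, "tz": -2, "ax": 0, "ay": 0, "az": 0, "claw": -1},
  {"tx": 0, "ty": 0, "tz": 0, "ax": 0, "ay": 0, "az": 0, "claw": -1},
  {"tx": 0, "ty": 0, "tz": 0, "ax": 0, "ay": 0, "az": 0, "claw": -1},
], newtons=30)

```text
time_s: 5.8
tcp_pos: [0.4955, -0.0277, 0.2088]
eef_rot: [-178.8, -0.0, -82.1]
contact_force: [17.6, 3.1, 16.0]
gripper_width: 0.0207
```

Request:
step_arm([
  {"tx": -3, "ty": -0.4, "tz": -1.5, "ax": 0, "ay": 0, "az": 0, "claw": -1},
  {"tx": 0, "ty": 0, "tz": 0, "ax": 0, "ay": 0, "az": 0, "claw": -1},
  {"tx": 0, "ty": 0, "tz": 0, "ax": 0, "ay": 0, "az": 0, "claw": -1},
], newtons=30)

```text
time_s: 6.1
tcp_pos: [0.4952, -0.0278, 0.2086]
eef_rot: [-178.5, -0.0, -82.1]
contact_force: [23.0, 1.7, 17.6]
gripper_width: 0.0211
```

```bash
python3 - <<'E'
from h import *
c=snap('top','t3'); W=world(c); im=c['image']; s=r.get_state(); print(s['tcp_pos'],s['contact_force'])
z=W[...,2]; q=(abs(W[...,0]-.5825)<.02)&(abs(W[...,1]-.144)<.02)
print(np.nanpercentile(z[q],[5,25,50,75,95]), q.sum())
dk=(abs(W[...,0]-.52)<.015)&(abs(W[...,1]-.135)<.06); print('deck',np.nanmedian(z[dk]))
E
```

```text
[ 0.49514763 -0.02777392  0.20860158] [23.21232804  1.46140309 17.26717124]
[0.17394553 0.17661709 0.18227042 0.2056126  0.20819466] 53
deck nan
  return np.nanmean(a, axis, out=out, keepdims=keepdims)
```

Request:
step_arm([
  {"tx": 5, "ty": 0.7, "tz": 2.5, "ax": 0, "ay": 0, "az": 0, "claw": -1},
  {"tx": 6, "ty": 0.7, "tz": 3, "ax": 0, "ay": 0, "az": 0, "claw": -1},
  {"tx": 10.9, "ty": 1.5, "tz": 4.8, "ax": 0, "ay": 0, "az": 0, "claw": -1},
  {"tx": 11.2, "ty": 1.5, "tz": 4, "ax": 0, "ay": 0, "az": 0, "claw": -1},
  {"tx": 11.5, "ty": 1.6, "tz": 3.1, "ax": 0, "ay": 0, "az": 0, "claw": -1},
  {"tx": 11.7, "ty": 1.6, "tz": 2.2, "ax": 0, "ay": 0, "az": 0, "claw": -1},
  {"tx": 11.8, "ty": 1.6, "tz": 1.3, "ax": 0, "ay": 0, "az": 0, "claw": -1},
  {"tx": 11.9, "ty": 1.6, "tz": 0.4, "ax": 0, "ay": 0, "az": 0, "claw": -1},
], newtons=30)

```text
time_s: 6.95
tcp_pos: [0.564, -0.0191, 0.222]
eef_rot: [179.9, -0.0, -82.3]
contact_force: [-0.6, 1.9, 0.1]
gripper_width: 0.0211
```

Request:
step_arm([
  {"tx": 11.9, "ty": 1.6, "tz": -0.4, "ax": 0, "ay": 0, "az": 0, "claw": -1},
  {"tx": 11.8, "ty": 1.6, "tz": -1.3, "ax": 0, "ay": 0, "az": 0, "claw": -1},
  {"tx": 11.7, "ty": 1.6, "tz": -2.2, "ax": 0, "ay": 0, "az": 0, "claw": -1},
  {"tx": 11.5, "ty": 1.6, "tz": -3.1, "ax": 0, "ay": 0, "az": 0, "claw": -1},
  {"tx": 5.6, "ty": 0.8, "tz": -2, "ax": 0, "ay": 0, "az": 0, "claw": -1},
  {"tx": 5.6, "ty": 0.7, "tz": -2, "ax": 0, "ay": 0, "az": 0, "claw": -1},
  {"tx": 5.5, "ty": 0.7, "tz": -2.4, "ax": 0, "ay": 0, "az": 0, "claw": -1},
  {"tx": 5.4, "ty": 0.7, "tz": -2.4, "ax": 0, "ay": 0, "az": 0, "claw": -1},
  {"tx": 2, "ty": 0, "tz": -1, "ax": 0, "ay": 0, "az": 0, "claw": -1},
  {"tx": 0, "ty": 0, "tz": 0, "ax": 0, "ay": 0, "az": 0, "claw": -1},
  {"tx": 0, "ty": 0, "tz": 0, "ax": 0, "ay": 0, "az": 0, "claw": -1},
], newtons=30)

```text
time_s: 8.05
tcp_pos: [0.6344, -0.0101, 0.2056]
eef_rot: [-180.0, -0.0, -82.3]
contact_force: [-0.5, -4.6, -0.1]
gripper_width: 0.0212
```

Request:
step_arm([
  {"tx": 3, "ty": 0.4, "tz": -1.3, "ax": 0, "ay": 0, "az": 0, "claw": -1},
  {"tx": 0, "ty": 0, "tz": 0, "ax": 0, "ay": 0, "az": 0, "claw": -1},
  {"tx": 0, "ty": 0, "tz": 0, "ax": 0, "ay": 0, "az": 0, "claw": -1},
], newtons=30)

```text
time_s: 8.35
tcp_pos: [0.6353, -0.01, 0.2051]
eef_rot: [179.8, -0.0, -82.3]
contact_force: [-9.6, -3.8, 9.9]
gripper_width: 0.0213
```

Request:
step_arm([
  {"tx": -2, "ty": 0, "tz": 1, "ax": 0, "ay": 0, "az": 0, "claw": -1},
  {"tx": 0, "ty": 0, "tz": 0, "ax": 0, "ay": 0, "az": 0, "claw": -0.4},
  {"tx": 0, "ty": 0, "tz": 0, "ax": 0, "ay": 0, "az": 0, "claw": -0.2},
  {"tx": 0, "ty": 0, "tz": 0, "ax": 0, "ay": 0, "az": 0, "claw": 0.2},
  {"tx": 0, "ty": 0, "tz": 0, "ax": 0, "ay": 0, "az": 0, "claw": 0.6},
  {"tx": 0, "ty": 0, "tz": 0, "ax": 0, "ay": 0, "az": 0, "claw": 1},
  {"tx": 0, "ty": 0, "tz": 0, "ax": 0, "ay": 0, "az": 0, "claw": 1},
  {"tx": 0, "ty": 0, "tz": 20, "ax": 0, "ay": 0, "az": 0, "claw": 1},
  {"tx": 0, "ty": 0, "tz": 40, "ax": 0, "ay": 0, "az": 0, "claw": 1},
  {"tx": 0, "ty": 0, "tz": 40, "ax": 0, "ay": 0, "az": 0, "claw": 1},
  {"tx": 0, "ty": 0, "tz": 0, "ax": 0, "ay": 0, "az": 0, "claw": 1},
  {"tx": 0, "ty": 0, "tz": 0, "ax": 0, "ay": 0, "az": 0, "claw": 1},
])

```text
time_s: 9.55
tcp_pos: [0.6359, -0.0092, 0.3064]
eef_rot: [-179.9, 0.0, -82.3]
contact_force: [0.8, 0.1, -0.6]
gripper_width: 0.0876
```

```bash
python3 - <<'E'
from h import *
c=snap('scene','s4'); s=r.get_state(); print(s['tcp_pos'],s['contact_force'],s['gripper_width'])
im=c['image'].astype(int); W=world(c)
cv2.imwrite('pics/c4.png',cv2.resize(c['image'][145:245,245:345],None,fx=6,fy=6,interpolation=cv2.INTER_CUBIC))
z=W[...,2]; g=(im.max(-1)<60)&(z>.18)&(z<.225)&(abs(W[...,0]-.63)<.06)&(abs(W[...,1])<.06)
P=W[g];print('grip',g.sum(),np.median(P,0),P.min(0),P.max(0))
x0=np.array([.5825,.144]);
q=(abs(W[...,0]-.585)<.04)&(abs(W[...,1]-.144)<.04)&(z>.155); print('cell dark', [W[q&(im.max(-1)<70)].min(0),W[q&(im.max(-1)<70)].max(0)])
E
```

```text
[ 0.63525485 -0.00928797  0.30497655] [-0.60212355 -0.38632528 -0.69326523] 0.08755670349476022
grip 184 [ 0.64108805 -0.01665005  0.21271207] [ 0.62621484 -0.0517701   0.19646161] [0.65153504 0.02995904 0.21826324]
cell dark [array([0.56500242, 0.11971011, 0.15586144]), array([0.62387411, 0.17163872, 0.62584387])]
```

View pics/c4.png

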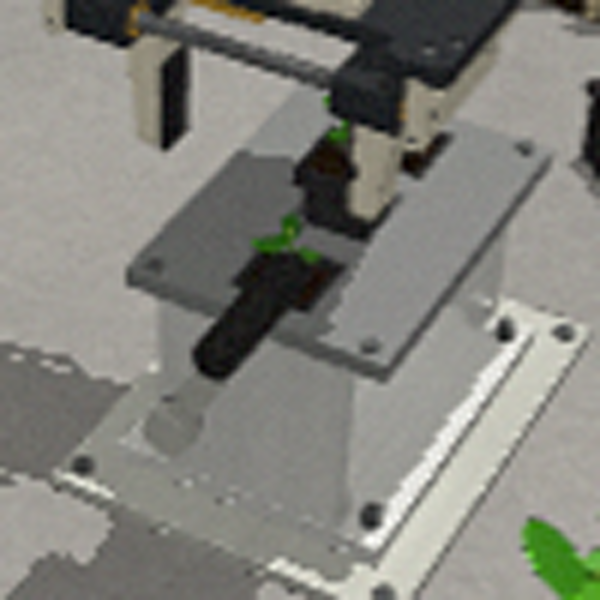

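Lever is home (bar at crop (245,325)); the cell still stands up at crop (340,190). Now over the cell.

Request:
step_arm([
  {"tx": -13, "ty": 38, "tz": 0, "ax": 0, "ay": 0, "az": 0, "claw": 1},
  {"tx": -13, "ty": 38, "tz": 0, "ax": 0, "ay": 0, "az": 0, "claw": 1},
  {"tx": -13, "ty": 38, "tz": 0, "ax": 0, "ay": 0, "az": 0, "claw": 1},
  {"tx": -14, "ty": 39, "tz": 0, "ax": 0, "ay": 0, "az": 0, "claw": 1},
  {"tx": 0, "ty": 0, "tz": 0, "ax": 0, "ay": 0, "az": 0, "claw": 1},
  {"tx": 0, "ty": 0, "tz": -40, "ax": 0, "ay": 0, "az": 0, "claw": 1},
  {"tx": 0, "ty": 0, "tz": -40, "ax": 0, "ay": 0, "az": 0, "claw": 1},
  {"tx": 0, "ty": 0, "tz": -20, "ax": 0, "ay": 0, "az": 0, "claw": 1},
  {"tx": 0, "ty": 0, "tz": -20, "ax": 0, "ay": 0, "az": 0, "claw": 1},
  {"tx": 0, "ty": 0, "tz": 0, "ax": 0, "ay": 0, "az": 0, "claw": 1},
  {"tx": 0, "ty": 0, "tz": 0, "ax": 0, "ay": 0, "az": 0, "claw": 1},
])

```text
time_s: 10.7
tcp_pos: [0.5823, 0.1431, 0.1847]
eef_rot: [179.9, -0.1, -82.3]
contact_force: [0.3, 0.0, 1.6]
gripper_width: 0.0875
```

```bash
python3 - <<'E'
from h import *
c=snap('scene','s5'); s=r.get_state(); print(s['tcp_pos'],s['contact_force'],s['gripper_width'])
cv2.imwrite('pics/c5.png',cv2.resize(c['image'][125:225,245:345],None,fx=6,fy=6,interpolation=cv2.INTER_CUBIC))
E
```

```text
[0.58286181 0.14343282 0.18573162] [0.08953247 0.77573673 0.89534628] 0.08747168419056628
```

View pics/c5.png

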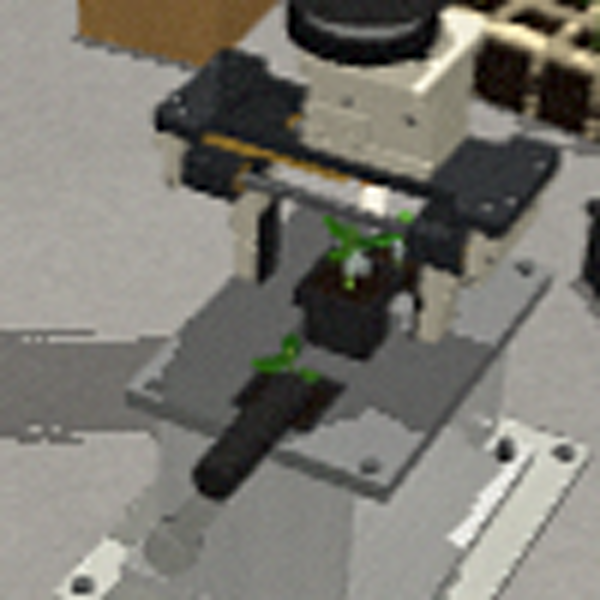

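The fingers straddle the raised cell (crop (255,240) and (435,295), rim at (345,285)). Lowering 4 mm and closing.

Request:
step_arm([
  {"tx": 0, "ty": 0, "tz": -4, "ax": 0, "ay": 0, "az": 0, "claw": 0.4},
  {"tx": 0, "ty": 0, "tz": 0, "ax": 0, "ay": 0, "az": 0, "claw": 0.2},
  {"tx": 0, "ty": 0, "tz": 0, "ax": 0, "ay": 0, "az": 0, "claw": 0.05},
  {"tx": 0, "ty": 0, "tz": 0, "ax": 0, "ay": 0, "az": 0, "claw": -0.1},
  {"tx": 0, "ty": 0, "tz": 0, "ax": 0, "ay": 0, "az": 0, "claw": -1},
  {"tx": 0, "ty": 0, "tz": 0, "ax": 0, "ay": 0, "az": 0, "claw": -1},
  {"tx": 0, "ty": 0, "tz": 0, "ax": 0, "ay": 0, "az": 0, "claw": -1},
  {"tx": 0, "ty": 0, "tz": 0, "ax": 0, "ay": 0, "az": 0, "claw": -1},
  {"tx": 0, "ty": 0, "tz": 0, "ax": 0, "ay": 0, "az": 0, "claw": -1},
  {"tx": 0, "ty": 0, "tz": 0, "ax": 0, "ay": 0, "az": 0, "claw": -1},
  {"tx": 0, "ty": 0, "tz": 0, "ax": 0, "ay": 0, "az": 0, "claw": -1},
], newtons=40)

```text
time_s: 11.85
tcp_pos: [0.5834, 0.1438, 0.1818]
eef_rot: [-179.9, 0.0, -82.3]
contact_force: [5.0, -0.0, 1.5]
gripper_width: 0.0434
```

Request:
step_arm([
  {"tx": 4.7, "ty": 0.6, "tz": 0.5, "ax": -0.53, "ay": 3.96, "az": 0, "claw": -1},
  {"tx": 4.6, "ty": 0.6, "tz": 0.5, "ax": -0.53, "ay": 3.96, "az": 0, "claw": -1},
  {"tx": 0, "ty": 0, "tz": 0, "ax": 0, "ay": 0, "az": 0, "claw": -1},
])

```text
time_s: 12.15
tcp_pos: [0.5923, 0.1447, 0.1818]
eef_rot: [171.7, -0.0, -82.3]
contact_force: [-1.0, 1.6, 6.2]
gripper_width: 0.0434
```

```bash
python3 - <<'E'
from plant import r
s=r.get_state();print({k:s[k].round(4) for k in('tcp_pos','eef_rot','contact_force','moment')},s['gripper_width'])
E
```

```text
{'tcp_pos': array([0.5923, 0.1447, 0.1818]), 'eef_rot': array([ 1.717218e+02, -3.550000e-02, -8.230700e+01]), 'contact_force': array([-1.039 ,  1.6146,  6.161 ]), 'moment': array([ 0.5676,  0.1542, -0.0025])} 0.04342204470877827
```

Request:
step_arm([
  {"tx": -4.8, "ty": -0.6, "tz": 1.3, "ax": 0.53, "ay": -3.96, "az": 0, "claw": -1},
  {"tx": -4.9, "ty": -0.6, "tz": 1.1, "ax": 0.53, "ay": -3.96, "az": 0, "claw": -1},
  {"tx": -4.9, "ty": -0.6, "tz": 0.8, "ax": 0.53, "ay": -3.96, "az": 0, "claw": -1},
  {"tx": -4.9, "ty": -0.6, "tz": 0.6, "ax": 0.53, "ay": -3.96, "az": 0, "claw": -1},
  {"tx": 0, "ty": 0, "tz": 0, "ax": 0, "ay": 0, "az": 0, "claw": -1},
])

```text
time_s: 12.65
tcp_pos: [0.5723, 0.1426, 0.1845]
eef_rot: [-171.8, 0.1, -82.2]
contact_force: [21.8, 0.3, -23.2]
gripper_width: 0.0435
```

Request:
step_arm([
  {"tx": 1.5, "ty": 0.2, "tz": -2, "ax": 0, "ay": 0, "az": 0, "claw": -1},
  {"tx": 0, "ty": 0, "tz": 0, "ax": 0, "ay": 0, "az": 0, "claw": -1},
])

```text
time_s: 12.85
tcp_pos: [0.573, 0.1424, 0.184]
eef_rot: [-172.1, -0.0, -82.3]
contact_force: [-1.3, 1.6, 3.3]
gripper_width: 0.0438
```

```bash
cat > f.py <<'E'
from h import *
# deck height / cell top checks from both cameras
for n in('scene','top'):
    c=optics.capture(n); W=world(c); z=W[...,2]
    ref=world(pickle.load(open('pics/s1.pkl' if n=='scene' else 'pics/t1.pkl','rb')))[...,2]
    X=W[...,:2]-np.array([.5825,.144]); a=np.radians(7.7); x=X[...,0]*np.cos(a)+X[...,1]*np.sin(a); y=-X[...,0]*np.sin(a)+X[...,1]*np.cos(a)
    dk=(abs(z-.15)<.012)&(abs(x)<.07)&(abs(y)<.1)&(abs(ref-.15)<.004)&(abs(x)>.03)
    print(n,'deck n',dk.sum(),'z now-ref mm',1000*np.nanmedian(z[dk]-ref[dk]))
s=r.get_state();print({k:s[k].round(4) for k in('tcp_pos','eef_rot','contact_force','moment')},s['gripper_width'])
E
python3 f.py
```

```text
scene deck n 761 z now-ref mm 0.08380550602893333
top deck n 742 z now-ref mm -0.09530510820363047
{'tcp_pos': array([0.573 , 0.1424, 0.184 ]), 'eef_rot': array([-1.720853e+02, -1.750000e-02, -8.230480e+01]), 'contact_force': array([-2.8911,  0.7283,  4.3609]), 'moment': array([0.3854, 1.1083, 0.0331])} 0.04367137672539136
```

Request:
step_arm([
  {"tx": 4.9, "ty": 0.6, "tz": 1.5, "ax": -0.53, "ay": 3.96, "az": 0, "claw": -1},
  {"tx": 4.9, "ty": 0.6, "tz": 1.1, "ax": -0.53, "ay": 3.96, "az": 0, "claw": -1},
  {"tx": 4.9, "ty": 0.6, "tz": 0.4, "ax": -0.53, "ay": 3.96, "az": 0, "claw": -1},
  {"tx": 4.9, "ty": 0.6, "tz": -0.2, "ax": -0.53, "ay": 3.96, "az": 0, "claw": -1},
  {"tx": 0, "ty": 0, "tz": -0.3, "ax": 0, "ay": 0, "az": 0, "claw": -1},
])

```text
time_s: 13.45
tcp_pos: [0.5926, 0.1445, 0.1852]
eef_rot: [171.5, -0.1, -82.3]
contact_force: [-5.4, 1.1, 7.4]
gripper_width: 0.0432
```

```bash
python3 f.py
```

```text
scene deck n 733 z now-ref mm -0.01583085162007447
top deck n 1148 z now-ref mm -0.053730465121429316
{'tcp_pos': array([0.5923, 0.1447, 0.1853]), 'eef_rot': array([ 1.717477e+02, -1.490000e-02, -8.233500e+01]), 'contact_force': array([-2.2295,  0.4057, -0.6097]), 'moment': array([0.4518, 0.6317, 0.0412])} 0.04355541709093363
```

Request:
step_arm([
  {"tx": -5, "ty": -0.7, "tz": 1.7, "ax": 0.53, "ay": -3.96, "az": 0, "claw": -1},
  {"tx": -5, "ty": -0.7, "tz": 1.3, "ax": 0.53, "ay": -3.96, "az": 0, "claw": -1},
  {"tx": -4.9, "ty": -0.6, "tz": 0.4, "ax": 0.53, "ay": -3.96, "az": 0, "claw": -1},
  {"tx": -4.9, "ty": -0.6, "tz": -0.2, "ax": 0.53, "ay": -3.96, "az": 0, "claw": -1},
  {"tx": 0, "ty": 0, "tz": -0.3, "ax": 0, "ay": 0, "az": 0, "claw": -1},
])

```text
time_s: 14.05
tcp_pos: [0.5721, 0.1419, 0.1874]
eef_rot: [-171.9, 0.0, -82.3]
contact_force: [14.4, -0.8, -22.7]
gripper_width: 0.0438
```

```bash
python3 f.py
```

```text
scene deck n 771 z now-ref mm 0.038112055993910765
top deck n 744 z now-ref mm -0.13326016808583308
{'tcp_pos': array([0.5724, 0.1421, 0.1873]), 'eef_rot': array([-1.720838e+02, -8.600000e-03, -8.228820e+01]), 'contact_force': array([  7.0468,   1.1574, -13.2761]), 'moment': array([ 0.3704, -1.6146, -0.0483])} 0.0433908750416094
```

Request:
step_arm([
  {"tx": 5.3, "ty": 0.7, "tz": 1.2, "ax": -0.53, "ay": 3.96, "az": 0, "claw": -1},
  {"tx": 5.2, "ty": 0.7, "tz": 1.1, "ax": -0.53, "ay": 3.96, "az": 0, "claw": -1},
  {"tx": 5.2, "ty": 0.7, "tz": 0.5, "ax": -0.53, "ay": 3.96, "az": 0, "claw": -1},
  {"tx": 5.1, "ty": 0.7, "tz": 0, "ax": -0.53, "ay": 3.96, "az": 0, "claw": -1},
  {"tx": 0, "ty": 0, "tz": 0, "ax": 0, "ay": 0, "az": 0, "claw": -1},
])

```text
time_s: 14.65
tcp_pos: [0.593, 0.1445, 0.1897]
eef_rot: [171.5, -0.1, -82.4]
contact_force: [-7.0, -0.9, -1.4]
gripper_width: 0.0437
```

Request:
step_arm([
  {"tx": -5.1, "ty": -0.7, "tz": 1.7, "ax": 0.53, "ay": -3.96, "az": 0, "claw": -1},
  {"tx": -5.1, "ty": -0.7, "tz": 1.1, "ax": 0.53, "ay": -3.96, "az": 0, "claw": -1},
  {"tx": -5, "ty": -0.7, "tz": 0.3, "ax": 0.53, "ay": -3.96, "az": 0, "claw": -1},
  {"tx": -5, "ty": -0.6, "tz": -0.4, "ax": 0.53, "ay": -3.96, "az": 0, "claw": -1},
  {"tx": 0, "ty": 0, "tz": -0.5, "ax": 0, "ay": 0, "az": 0, "claw": -1},
])

```text
time_s: 15.15
tcp_pos: [0.5714, 0.1417, 0.1923]
eef_rot: [-171.9, 0.0, -82.3]
contact_force: [9.7, 0.2, -22.9]
gripper_width: 0.0434
```

```bash
python3 f.py
```

```text
scene deck n 782 z now-ref mm 0.07011513709939687
top deck n 752 z now-ref mm 0.02153122358702908
{'tcp_pos': array([0.5718, 0.1419, 0.1923]), 'eef_rot': array([-1.721203e+02,  4.500000e-03, -8.228260e+01]), 'contact_force': array([  2.0925,   1.2289, -14.2713]), 'moment': array([ 0.2981,  0.197 , -0.0349])} 0.04374734335331906
```

Request:
step_arm([
  {"tx": 5.4, "ty": 0.7, "tz": 0.9, "ax": -0.53, "ay": 3.96, "az": 0, "claw": -1},
  {"tx": 5.4, "ty": 0.7, "tz": 1.0, "ax": -0.53, "ay": 3.96, "az": 0, "claw": -1},
  {"tx": 5.3, "ty": 0.7, "tz": 0.4, "ax": -0.53, "ay": 3.96, "az": 0, "claw": -1},
  {"tx": 5.3, "ty": 0.7, "tz": 0, "ax": -0.53, "ay": 3.96, "az": 0, "claw": -1},
  {"tx": 0, "ty": 0, "tz": 0, "ax": 0, "ay": 0, "az": 0, "claw": -1},
])

```text
time_s: 15.75
tcp_pos: [0.5944, 0.1445, 0.1945]
eef_rot: [171.6, -0.1, -82.3]
contact_force: [-7.3, -1.7, -5.6]
gripper_width: 0.0434
```

Request:
step_arm([
  {"tx": -5.2, "ty": -0.7, "tz": 1.3, "ax": 0.53, "ay": -3.96, "az": 0, "claw": -1},
  {"tx": -5.2, "ty": -0.7, "tz": 0.8, "ax": 0.53, "ay": -3.96, "az": 0, "claw": -1},
  {"tx": -5.2, "ty": -0.7, "tz": 0.2, "ax": 0.53, "ay": -3.96, "az": 0, "claw": -1},
  {"tx": -5.2, "ty": -0.6, "tz": -0.6, "ax": 0.53, "ay": -3.96, "az": 0, "claw": -1},
  {"tx": 0, "ty": 0, "tz": -0.4, "ax": 0, "ay": 0, "az": 0, "claw": -1},
])

```text
time_s: 16.25
tcp_pos: [0.5723, 0.142, 0.1977]
eef_rot: [-171.8, 0.1, -82.2]
contact_force: [-0.2, 0.3, -1.9]
gripper_width: 0.0436
```

```bash
python3 f.py
```

```text
scene deck n 786 z now-ref mm -0.015528479726120703
top deck n 769 z now-ref mm 0.0947857725443757
{'tcp_pos': array([0.5749, 0.1429, 0.1999]), 'eef_rot': array([-1.718727e+02,  3.190000e-02, -8.219550e+01]), 'contact_force': array([ 0.0239,  0.346 , -0.1356]), 'moment': array([ 0.0543,  0.4535, -0.0661])} 0.04353294447380424
```

The contact force fell to about zero and z jumped, so the cell is past the clips. Bringing it upright.

Request:
step_arm([
  {"tx": 5, "ty": 0.6, "tz": 0, "ax": -0.53, "ay": 3.96, "az": 0, "claw": -1},
  {"tx": 5, "ty": 0.6, "tz": 1, "ax": -0.53, "ay": 3.96, "az": 0, "claw": -1},
  {"tx": 0, "ty": 0, "tz": 2, "ax": 0, "ay": 0, "az": 0, "claw": -1},
  {"tx": 0, "ty": 0, "tz": 0, "ax": 0, "ay": 0, "az": 0, "claw": -1},
  {"tx": 0, "ty": 0, "tz": 0, "ax": 0, "ay": 0, "az": 0, "claw": -1},
])

```text
time_s: 16.85
tcp_pos: [0.5852, 0.1438, 0.2014]
eef_rot: [-179.9, 0.0, -82.3]
contact_force: [0.5, -0.1, -1.1]
gripper_width: 0.0433
```

```bash
python3 f.py
```

```text
scene deck n 807 z now-ref mm 0.062060994022145044
top deck n 869 z now-ref mm 0.03419473006643914
{'tcp_pos': array([0.5846, 0.1437, 0.2014]), 'eef_rot': array([-1.799558e+02,  9.100000e-03, -8.228360e+01]), 'contact_force': array([ 0.9443, -0.4666, -1.0761]), 'moment': array([0.1089, 0.0018, 0.0512])} 0.0439583702044164
```

Held force is about −1.1 N, just the cell's weight. Lifting gently about 47 mm.

Request:
step_arm([
  {"tx": -0.5, "ty": 0, "tz": 4, "ax": 0, "ay": 0, "az": 0, "claw": -1},
  {"tx": -0.5, "ty": 0, "tz": 6, "ax": 0, "ay": 0, "az": 0, "claw": -1},
  {"tx": 0, "ty": 0, "tz": 8, "ax": 0, "ay": 0, "az": 0, "claw": -1},
  {"tx": 0, "ty": 0, "tz": 10, "ax": 0, "ay": 0, "az": 0, "claw": -1},
  {"tx": 0, "ty": 0, "tz": 10, "ax": 0, "ay": 0, "az": 0, "claw": -1},
  {"tx": 0, "ty": 0, "tz": 6, "ax": 0, "ay": 0, "az": 0, "claw": -1},
  {"tx": 0, "ty": 0, "tz": 3, "ax": 0, "ay": 0, "az": 0, "claw": -1},
  {"tx": 0, "ty": 0, "tz": 0, "ax": 0, "ay": 0, "az": 0, "claw": -1},
  {"tx": 0, "ty": 0, "tz": 0, "ax": 0, "ay": 0, "az": 0, "claw": -1},
  {"tx": 0, "ty": 0, "tz": 0, "ax": 0, "ay": 0, "az": 0, "claw": -1},
])

```text
time_s: 17.95
tcp_pos: [0.5836, 0.1437, 0.2475]
eef_rot: [179.9, -0.0, -82.3]
contact_force: [-0.7, -0.0, -0.9]
gripper_width: 0.0435
```

```bash
python3 f.py; python3 - <<'E'
from h import *
c=snap('scene','s6'); W=world(c); im=c['image'].astype(int)
a=np.radians(7.7);X=W[...,:2]-np.array([.5825,.144]); x=X[...,0]*np.cos(a)+X[...,1]*np.sin(a); y=-X[...,0]*np.sin(a)+X[...,1]*np.cos(a); z=W[...,2]
q=(abs(x)<.03)&(abs(y)<.03)&(z>.156)&(z<.26)&(im.max(-1)<75)
print('cell',q.sum(),np.percentile(z[q],[0,2,50,98]),np.percentile(x[q],[2,98]),np.percentile(y[q],[2,98]))
cv2.imwrite('pics/c6.png',cv2.resize(c['image'][105:225,230:350],None,fx=5,fy=5,interpolation=cv2.INTER_CUBIC))
E
```

```text
scene deck n 840 z now-ref mm -0.05457478226329748
top deck n 982 z now-ref mm 0.18550917368188868
{'tcp_pos': array([0.5836, 0.1437, 0.2476]), 'eef_rot': array([ 1.799554e+02, -1.690000e-02, -8.229390e+01]), 'contact_force': array([ 0.4823,  0.1922, -1.1515]), 'moment': array([ 0.0496, -0.0511, -0.0027])} 0.043493305909850205
cell 358 [0.17273311 0.17732238 0.22368744 0.25383205] [-0.01951336  0.02550263] [-0.02223501  0.01499521]
```

View pics/c6.png

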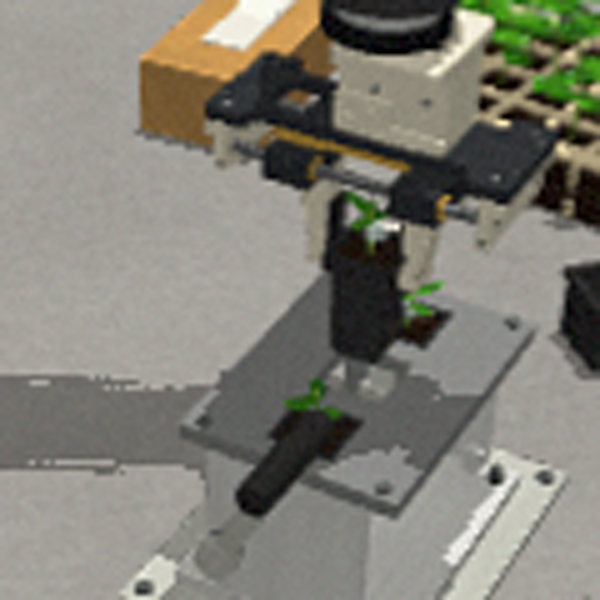

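The cell hangs upright over its open pocket. Its foot is near crop (360,355), at z ≈ 0.173–0.175, about 24 mm clear of the deck. The lever is home and the neighbours are flush.

```bash
python3 -c "
from plant import r
print(r.close_job())"
```

```text
the job is handed in; nothing more can be done
None
```

The cell came free and I handed the job in with it held upright about 24 mm above the deck, over its pocket.

- **Lever:** I pulled it to its stop: the force rose with no further movement at about 139 mm of grip travel. I eased it back still gripped and pressed it lightly against its home stop before letting go. It was home in the pictures taken afterwards.
- **Rocking:** I gripped the cell by its rim and rocked it about 8° each way. It worked up until the clips let go after eight swings, then I lifted it straight up.
- **Last checks:**
  - The tool was within 0.1° of vertical.
  - The wrist carried about −1.1 N, which is just the cell's weight.
  - The deck was within 0.2 mm of its starting height in both cameras.
  - In the last picture the neighbouring cells were still flush and the other things in view were undisturbed. I did not measure the rest of the bench again.
  - The clock stood at about 18 s.

**One caution:** the upward pull reached about 23 N at the end of three of the swings towards the robot, which is roughly the stand's weight. Pictures taken right after each of these showed no lift. I can't rule out a movement of a fraction of a millimetre in between.

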